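Find the high side of a hand mill's eccentric with a sprung indicator

ROBOT

A 6-joint arm with a two-finger parallel gripper is mounted at the origin on the work surface. World frame = base frame: x ahead of the robot, y to its left, z up, the work surface at z = 0. Lengths are in m, angles in rad, forces in N, time in s.
With the tool pointing down it reaches from about 0.275 to 0.825 m from the base axis. Payload 4.9 kg.
Tool frame: the origin (TCP) lies midway between the tips of the shut fingers; the grasp point (between the pads) lies 19 mm behind it (bot.grip_depth is the distance from the TCP to the grasp point, in m); z points along the fingers, y is the line along which they close (so a half turn about z gives the same grasp; the last joint's range is limited). The gripper opens to 85 mm and grips with 20 to 120 N. Pads are 22 mm wide; open, the fingers measure 114 mm over their backs; the gripper's body (76 mm by 85 mm) begins 54 mm behind the grasp point. The pads swing forward as they close: fully open they stand 13 mm farther back than shut.
Start: joints at [-0.134, 0.326, -0.193, 1.052, 0, 1.437], TCP at [0.55, 0, 0.231] pointing down, gripper open.
Joint ranges: [-2.65, 2.65], [-0.97, 1.79], [-1.3, 1.35], [-1.93, 2.1], [-1.47, 1.37], [-3.14, 3.14]. Speed limits (rad/s): [2.57, 2.57, 3.14, 3.14, 3.14, 3.14].

INTERFACE

Orientations are given as a unit quaternion [w, x, y, z].
In Python, from cell import bot gives the robot as it stands. Calls block until the motion is done:
- bot.move_pose(position, orientation): joint-space move of the TCP to a pose.
- bot.move_linear(position, speed=0.15, rotation=None, until_force=None): straight line of the TCP; rotation=None keeps the orientation; speed is the mean speed in m/s. With until_force (N) it stops when the force on the tool has changed by that much, and returns True; else False.
- bot.goto_joints(angles): joint-space move.
- bot.set_gripper(opening, grasp_force=None): opening from 0.0 (shut) to 1.0 (fully open); grasp_force is the grip in N (None keeps the last); returns when the fingers have stopped.
- bot.wait(seconds).
- bot.solve_ik(position, orientation): joint angles nearest the present ones, or None.
- bot.camera(name): name is "scene" or "side" or "wrist"; returns the picture (400x640x3 uint8, red, green, blue); there is no depth.
- bot.calibration(name): a dict with "mtx" (3x3 intrinsics, pixels), "k1" (the pictures are not rectified: a ray, as slopes to the right and down, at radius r is drawn at 1 + k1 r^2 times it, then the intrinsics apply), "extrinsics" (4x4, takes a point from world to camera coordinates); the wrist camera has in their place "hand_eye" (4x4, takes a point from camera to tool coordinates, whose origin is the TCP and whose axes are the flange's). Camera axes: x right, y down, z forward; pixel columns grow to the right and rows downward; lengths in m; the calibration is good to about 2 mm. A picture is of the moment at which its call begins: read the wrist's pose just before it. calibration takes no time and is no camera call.
A pose or a line that the arm cannot do raises bot.PlanningError and nothing moves.
- bot.close_job(): hands the job in; it is judged then, once.
Trained networks look in the newest picture that a camera, given by its name, has taken for a name from the list of things; names that differ only in an ending like _2 or _b are one class to them, and where a whole thing is asked for, a point or a joint stands for the part that bears it (a point fixed in the world has none). Each returns a list of dicts, best first, with "confidence" (0 to 1); they miss things now and then, are a little off and sometimes report something else, mostly with a low value. They report only what shows in the picture. A call takes as long as a camera call.
- bot.search_frame(camera, thing): "bbox" ([left, top, width, height] in pixels, round what is visible of it).
Readings, each from a call of its own:
- bot.read_clock(): time.
- bot.read_joint_positions(): joint angles.
- bot.read_joint_vel(): joint speeds.
- bot.read_joint_efforts(): joint torques, N m.
- bot.read_position(): TCP position.
- bot.read_tool_rot(): TCP orientation.
- bot.read_ft_force(): force on the tool from outside, world axes, zero at the start.
- bot.read_moment(): the same for the moment, N m.
- bot.read_gripper_width(): opening from 0.0 (shut) to 1.0 (fully open).
- bot.read_finger_force(): force on a finger pad.
Only numpy, scipy, OpenCV 4.12 (cv2) and the standard library are available. Lean on these libraries where they do the work, as an engineer would, in place of code of your own. Each camera call takes 0.05 s, during which the arm holds its last target. There are 200 camera calls.

TASK

A hand mill's crankshaft lies in two V-blocks under a raised dial indicator. Press the indicator gently down by its black thumb pad until its sprung plunger is pushed in a few millimetres by the off-centre collar, then, without lifting the shaft out of the V-blocks or overloading the plunger, push the crank over past the point where the needle reads highest and bring it back there. Leave the shaft seated with the collar's high side under the plunger, the indicator still resting on it, hands off, and leave the tableware where it stands.

Things in the scene. Friction and masses are not known exactly. Their poses are not given: they have to be found in the camera images.
- stand: Fixed dark steel base plate, 160 x 210 mm (its x from -70 to +90 mm), 15 mm thick; origin on the table under the collar, z up. Two open 90-degree V-blocks at its y = -60 and +60 mm carry the shaft along the stand's y, shaft axis 75 mm above the table. The indicator's post, 16 mm thick, 190 mm high, stands at its x = +62 mm, y = 0.
- thumb_pad (a point): Centre of the top of the round black thumb pad, 32 mm across, at the stand's x = 0, y = -62 mm; 167 mm above the table when fully raised. Pushed down, it slides the indicator down the post; dry friction takes 5 to 10 N and holds it where it is left. Next to it, at the stand's x = y = 0, is the round dial, 64 mm across, its top 16 mm above the pad.
- carriage (a joint): How far the indicator has been lowered, m: 0 fully raised, at most 0.045; starts from 0 to 0.010. Lowered by d, the free plunger tip is 125 mm - d above the table; at the start position of the shaft the collar is touched at d of about 0.022 to 0.029.
- needle (a joint): Needle of the dial, facing up, 24 mm long; rad, clockwise from above, 0 with the plunger free (the needle then points to the stand's -x), 0.3 rad for every mm that the plunger is pushed in.
- plunger (a joint): How far the sprung plunger (7 mm stem, ball tip, over the collar) is pushed up into the indicator, m: 0 free, 0.018 at its stop. Spring force 1 N + 0.15 N per mm; over 12 N damages it. Turning the collar from its start to its high side pushes it in by 0.9 to 8 mm more, so 2 to 4 mm of preload at the start is right.
- plunger_tip (a point): Lowest point of the plunger's ball tip; about 103.6 mm above the table when the collar's high side is under it.
- shaft: Loose steel crankshaft, 0.8 to 1 kg, 20 mm thick, 163 mm long, its axis along its y. Origin on the axis, midway between the V-blocks; axes parallel to the stand's at the start. Friction in the V-blocks holds it where it is left. Pushing the crank takes a few N; pushing it upward or hard sideways lifts the shaft out.
- shaft_mid (a point): The shaft's origin, 75 mm above the table when seated. Round it sits a collar 44 mm across, 24 mm long, set 7 mm off centre. The direction of its high side differs from start to start and is not given: it comes uppermost with the crank somewhere between 0.45 rad on the stand's -x side of upright and 0.75 rad on the +x side.
- crank_pin (a point): Point on the axis of the crank's pin, where to push it: a bare polished steel pin 14 mm thick, parallel to the shaft, 60 mm from the shaft's axis. It juts out of the crank's arm from the shaft's y = 88 to 138 mm; this point is at y = 107 mm. At the start the crank leans 0.95 rad from upright towards the stand's -x.
- thali: Round steel thali, 276 mm across, rim 22 mm high, two diyas in it; leave alone. Origin at centre of underside.
- diya_1: Small round ceramic lamp bowl, 66 mm across, 24 mm high, in the thali; leave alone. Origin at centre of underside.
- diya_2: Like diya_1, in the thali; leave alone.
- diya_3: Like diya_1, on the table just beyond the stand (+x side); leave alone.
- diya_4: Like diya_1, on the table just before the stand (-x side); leave alone.
- bowl: Glass bowl, 120 mm across, 55 mm high; leave alone. Origin at centre of underside.
- box: White plastic round box with twist cap, 72 mm across, 75 mm high; leave alone. Origin at centre of underside.

How it is judged:
By the outcome, as a careful person would: the job done as asked, in the order asked, and still so for the second after the job is handed in, with the robot touching nothing.
It also fails if it takes over 72 s, if anything falls off the work surface, if the arm or the gripper's body presses on something with over 40 N, if the wrist force passes 120 N, or if a joint passes its speed limit or range.

## Working session

There is one attempt and no reset: what is moved stays moved. The work goes in short steps, each a Python script; the robot and the scene stay as the last script left them, time stands still between calls to the robot, and variables do not carry over. Pictures are saved under pics/ and viewed, at most 10 in all, crops included, and the job is handed in when it is done.

```bash
mkdir -p pics; ls; cat > h.py <<'E'
from cell import bot
import numpy as np, cv2
def snap(cam,fn=None):
    im=bot.camera(cam)
    if fn: cv2.imwrite('pics/'+fn,cv2.cvtColor(im,cv2.COLOR_RGB2BGR))
    return im
E
python3 - <<'E'
from h import *
a=snap('scene','s0.png');
for t in ['stand','thumb_pad','crank_pin','needle','shaft','plunger_tip','diya_4','diya_3']:
    print(t,[(d['bbox'],round(d['confidence'],2)) for d in bot.search_frame('scene',t)][:4])
b=snap('side','d0.png')
for t in ['stand','thumb_pad','crank_pin','needle','shaft','plunger_tip']:
    print(t,[(d['bbox'],round(d['confidence'],2)) for d in bot.search_frame('side',t)][:3])
for c in ['scene','side','wrist']: print(bot.calibration(c))
print(bot.read_clock(),bot.read_tool_rot())
E
```

```text
pics
stand [([251.1, 168.5, 81.7, 88.5], 0.83), ([267.2, 166.2, 39.9, 29.2], 0.39), ([227.6, 215.8, 20.6, 13.1], 0.33)]
thumb_pad [([266.7, 167.1, 38.7, 28.3], 0.65)]
crank_pin [([277.0, 193.9, 59.8, 43.0], 0.8), ([201.7, 158.4, 37.7, 25.7], 0.62)]
needle []
shaft [([280.2, 193.3, 57.8, 44.4], 0.86)]
plunger_tip []
diya_4 [([446.5, 328.0, 27.9, 21.4], 0.74), ([304.2, 194.4, 23.7, 13.1], 0.69), ([405.1, 344.4, 29.6, 22.0], 0.63), ([228.8, 217.0, 22.3, 13.4], 0.51)]
diya_3 [([446.5, 328.0, 27.9, 21.4], 0.74), ([304.2, 194.4, 23.7, 13.1], 0.69), ([405.1, 344.4, 29.6, 22.0], 0.63), ([228.8, 217.0, 22.3, 13.4], 0.51)]
stand [([306.9, 192.1, 96.8, 103.7], 0.69)]
thumb_pad [([342.6, 192.7, 35.2, 42.9], 0.93)]
crank_pin [([300.8, 205.9, 75.9, 50.8], 0.68), ([183.9, 141.2, 84.6, 56.7], 0.57)]
needle []
shaft [([298.4, 208.8, 70.7, 48.3], 0.76)]
plunger_tip []
{'mtx': array([[517.00783497,   0.        , 322.6063208 ],
       [  0.        , 517.00783497, 206.02057865],
       [  0.        ,   0.        ,   1.        ]]), 'k1': 0.022359463009869702, 'extrinsics': array([[-0.80953188,  0.58663777
[... 577 characters left out ...]
0.65917448,  0.92652723],
       [ 0.        ,  0.        ,  0.        ,  1.        ]])}
{'mtx': array([[328.4793468 ,   0.        , 319.43306562],
       [  0.        , 328.4793468 , 205.79308185],
       [  0.        ,   0.        ,   1.        ]]), 'k1': -0.004193775646896652, 'hand_eye': array([[ 6.43532429e-05, -9.44289089e-01, -3.29117170e-01,
         8.48469911e-02],
       [ 9.99999969e-01, -1.77357655e-05,  2.46419629e-04,
         4.27609641e-05],
       [-2.38528512e-04, -3.29117176e-01,  9.44289059e-01,
        -1.43674048e-01],
       [ 0.00000000e+00,  0.00000000e+00,  0.00000000e+00,
         1.00000000e+00]])}
0.8 [1.19126432e-05 7.07111681e-01 7.07101882e-01 1.14302998e-05]
```

```bash
python3 - <<'E'
import cv2,numpy as np
a=cv2.imread('pics/s0.png')[130:280,180:380];b=cv2.imread('pics/d0.png')[160:310,260:460]
o=np.vstack([cv2.resize(x,(800,600),interpolation=3)[:, :] for x in (a,b)])
cv2.imwrite('pics/c0.png',cv2.resize(a,(800,600),interpolation=cv2.INTER_CUBIC));cv2.imwrite('pics/c1.png',cv2.resize(b,(800,600),interpolation=cv2.INTER_CUBIC))
E
```

```text
(no output)
```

View pics/c0.png

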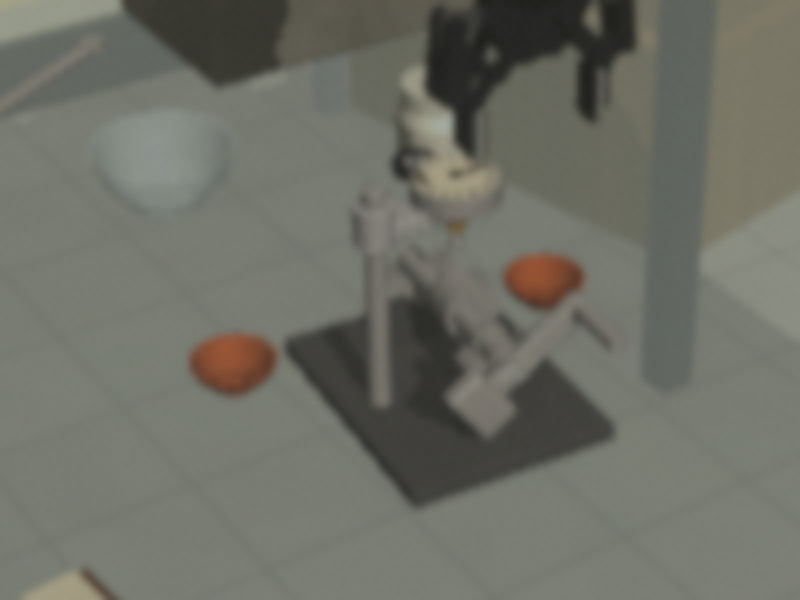

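View pics/c1.png

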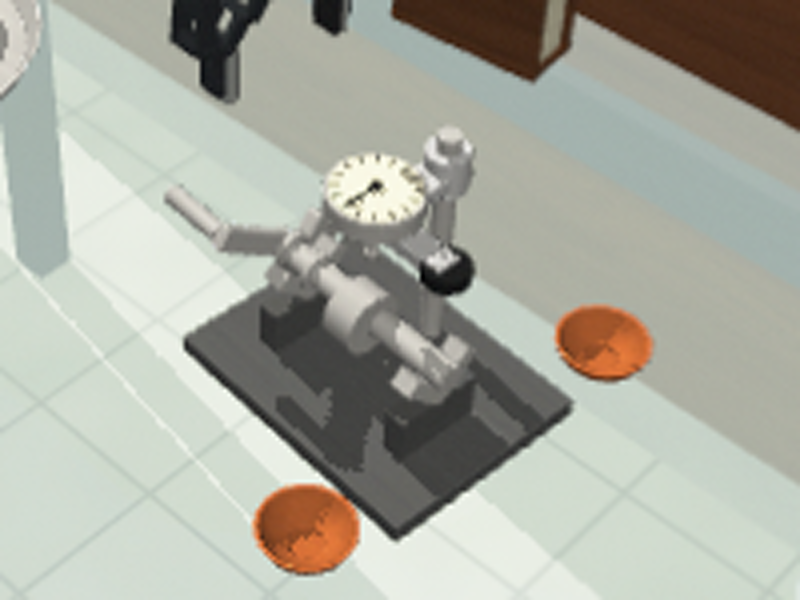

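```bash
cat >> h.py <<'E'
def proj(cam,P):
    c=bot.calibration(cam)
    E=c['extrinsics'] if 'extrinsics' in c else c['E']
    q=(E[:3,:3]@np.asarray(P,float).T).T+E[:3,3]
    s=q[:,:2]/q[:,2:]; s=s*(1+c['k1']*(s**2).sum(1,keepdims=True))
    return s*c['mtx'][0,0]+c['mtx'][:2,2]
def S2W(p,P):
    P=np.asarray(P,float); c,s=np.cos(p[2]),np.sin(p[2])
    return np.c_[p[0]+c*P[:,0]-s*P[:,1], p[1]+s*P[:,0]+c*P[:,1], P[:,2]]
E
python3 - <<'E'
from h import *
from scipy.optimize import least_squares
sp=[((-70,105,7),(185,343)),((-70,-105,0),(397,538)),((90,-105,7),(572,407)),((-48.8,138,110),(175,192)),((0,0,-183),(376,187))]
sc=[((90,-105,7),(287,347)),((90,105,0),(417,505)),((-70,105,7),(613,432)),((-48.8,138,110),(620,342))]
def f(p):
    r=[]
    for cam,l,o in(('side',sp,(260,160)),('scene',sc,(180,130))):
        P=np.array([a for a,_ in l],float)/1000; u=np.array([b for _,b in l])/4+np.array(o)
        P[:,2]=np.where(P[:,2]<0,-P[:,2]-p[3],P[:,2])
        r.append((proj(cam,S2W(p,P))-u).ravel())
    return np.concatenate(r)
best=min((least_squares(f,[.5,0.2,y,0.005],x_scale=[.1,.1,.5,.01],loss='soft_l1') for y in np.arange(-3,3.2,.8)),key=lambda r:r.cost)
print(best.x,best.cost);print(f(best.x).reshape(-1,2).round(1))
E
```

```text
[ 0.56361186 -0.07304391 -0.07786362  0.00123766] 4.891610873232612
[[-1.2 -0.1]
 [-0.2  1.1]
 [-0.1 -0.5]
 [-1.3  0.1]
 [-0.4 -0. ]
 [-1.9 -0.6]
 [-1.3  1. ]
 [-0.2 -0.8]
 [-0.7 -0.1]]
```

```bash
cat >> h.py <<'E'
from scipy.spatial.transform import Rotation as Rn
P0=np.array([0.56361186,-0.07304391,-0.07786362])
def quat(flip=False):
    r=Rn.from_euler('z',P0[2]+(np.pi if flip else 0))*Rn.from_quat([.70710678,.70710678,0,0])
    x,y,z,w=r.as_quat(); return [w,x,y,z]
def W(x,y,z): return S2W(P0,[[x,y,z]])[0]
def wcam():
    p=bot.read_position(); q=bot.read_tool_rot()
    T=np.eye(4);T[:3,:3]=Rn.from_quat([q[1],q[2],q[3],q[0]]).as_matrix();T[:3,3]=p
    return np.linalg.inv(T@bot.calibration('wrist')['hand_eye'])
def projw(E,P):
    c=bot.calibration('wrist'); q=(E[:3,:3]@np.asarray(P,float).T).T+E[:3,3]
    s=q[:,:2]/q[:,2:]; s=s*(1+c['k1']*(s**2).sum(1,keepdims=True))
    return s*c['mtx'][0,0]+c['mtx'][:2,2]
E
python3 - <<'E'
from h import *
bot.set_gripper(0.0)
bot.move_pose(W(0,-.065,.205),quat())
E=wcam(); im=snap('wrist','w1.png')
P=S2W(P0,[[0,0,.182],[-.024,0,.182],[.032,0,.182],[-.032,0,.182],[0,.032,.182],[0,-.032,.182],[0,-.062,.166],[.062,0,.19]])
print(projw(E,P).round()); print(bot.search_frame('wrist','thumb_pad'),bot.search_frame('wrist','needle'))
np.save('E1.npy',E); print(bot.read_clock(),bot.read_position(),bot.read_ft_force(),bot.read_joint_positions())
E
```

```text
[[320. 132.]
 [271. 133.]
 [384. 132.]
 [255. 133.]
 [319.  63.]
 [320. 194.]
 [320. 234.]
 [450. 134.]]
[{'bbox': [251.8, 62.9, 215.3, 192.1], 'confidence': 0.84}] [{'bbox': [265.8, 126.3, 60.7, 16.1], 'confidence': 0.83}, {'bbox': [271.8, 0.2, 117.9, 62.7], 'confidence': 0.36}]
2.3333 [ 0.55871663 -0.13681522  0.20532434] [0.62969886 0.94833381 0.3862183 ] [-3.68594678e-01  3.90189056e-01 -1.66814199e-01  1.01350202e+00
  2.71216297e-04  1.27849007e+00]
```

View pics/w1.png

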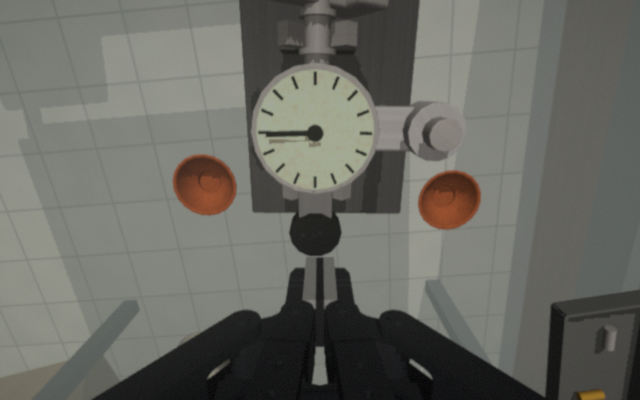

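```bash
cat >> h.py <<'E'
P0[:2]+=[-.0024,.0012]
def needle_rect(im,pr):
    """im, pr(P)->px of stand-frame points at dial plane. Rectify the dial to 400x400 (5 px/mm, +y up), return clockwise needle angle from -x"""
    src=pr(np.array([[-.04,.04],[.04,.04],[.04,-.04],[-.04,-.04]])).astype(np.float32)
    H=cv2.getPerspectiveTransform(src,np.float32([[0,0],[400,0],[400,400],[0,400]]))
    g=cv2.cvtColor(cv2.warpPerspective(im,H,(400,400)),cv2.COLOR_RGB2GRAY)
    return g
def angle(g,c=(200,200)):
    pol=cv2.warpPolar(g,(100,720),c,100,cv2.INTER_LINEAR).astype(float)  # rows: angle cw on screen from +x, .5deg
    s=pol[:,40:85].mean(1); s=cv2.GaussianBlur(np.r_[s,s,s].reshape(-1,1),(1,9),0)[720:1440,0]
    i=np.argmin(s); a=np.deg2rad(i/2)-np.pi
    return (a+.3)%(2*np.pi)-.3, s.min(), np.median(s)
def readw(d,fn=None):
    E=wcam(); im=snap('wrist')
    g=needle_rect(im,lambda P:projw(E,S2W(P0,np.c_[P,np.full(len(P),.183-d)])))
    if fn: cv2.imwrite('pics/'+fn,g)
    return angle(g)
def reads(d,fn=None):
    im=snap('side')
    g=needle_rect(im,lambda P:proj('side',S2W(P0,np.c_[P,np.full(len(P),.183-d)])))
    if fn: cv2.imwrite('pics/'+fn,g)
    return angle(g)
E
python3 - <<'E'
from h import *
bot.move_linear(W(0,-.064,.180),speed=.05)
print(bot.move_linear(W(0,-.064,.150),speed=.015,until_force=3))
z=bot.read_position()[2]; print('touch z',z,bot.read_ft_force()); 
print(readw(.167-z,'n0.png'),reads(.167-z,'n0s.png'))
bot.move_linear(W(0,-.064,.147),speed=.02)
z=bot.read_position()[2];f=bot.read_ft_force();print(z,f,readw(.167-z))
for k in range(14):
    z-=.001
    bot.move_linear(W(0,-.064,z),speed=.01)
    zz=bot.read_position()[2]; a=readw(.167-zz,'n1.png'); print(zz,bot.read_ft_force()[2],a)
    if a[0]>.8: break
print(reads(.167-zz,'n1s.png'),bot.read_clock())
a=[cv2.imread('pics/'+n) for n in('n0.png','n0s.png','n1.png','n1s.png')]
cv2.imwrite('pics/m.png',cv2.resize(np.vstack([np.hstack(a[:2]),np.hstack(a[2:])]),(600,600)))
E
```

```text
True
touch z 0.16495711884718953 [ 0.53227209 -0.73033727  1.61544291]
(np.float64(-0.11344640137963147), np.float64(44.59730902777778), np.float64(160.68402777777777)) (np.float64(4.721115626644662), np.float64(66.37152777777779), np.float64(195.63307291666666))
0.14675422184946973 [ 0.87423897 -0.22732087  2.57498405] (np.float64(-0.12217304763960302), np.float64(45.87612847222223), np.float64(165.3025607638889))
0.14565830470129854 1.303154722938471 (np.float64(-0.12217304763960302), np.float64(45.59826388888889), np.float64(165.81875000000002))
0.14470487666742202 3.4311118746139524 (np.float64(-0.12217304763960302), np.float64(45.91423611111111), np.float64(166.1378472222222))
0.14364246380616194 3.0311133566182833 (np.float64(-0.11344640137963147), np.float64(45.85303819444444), np.float64(166.72526041666669))
0.14262498709152582 2.4718065062504593 (np.float64(-0.11344640137963147), np.float64(46.61996527777777), np.float64(167.0568142361111))
0.1415948091153991 2.2307537288512393 (np.float64(-0.12217304763960302), np.float64(46.12612847222222), np.float64(167.83893229166665))
0.14062895535122477 2.73328388463335 (np.float64(-0.12217304763960302), np.float64(46.42829861111112), np.float64(167.8416232638889))
0.13970290749988157 2.768702540837616 (np.float64(-0.04363323129985819), np.float64(46.858680555555566), np.float64(167.75512152777782))
0.13874053099141076 4.578848619981461 (np.float64(0.2443460952792061), np.float64(46.68559027777778), np.float64(168.28098958333334))
0.1377595529273689 4.278200869277887 (np.float64(0.5497787143782138), np.float64(46.17717013888888), np.float64(168.73077256944444))
0.13673607088902967 5.373114323124547 (np.float64(0.8726646259971647), np.float64(45.61440972222222), np.float64(168.96328125000002))
(np.float64(4.965461721923868), np.float64(73.2298611111111), np.float64(208.28459201388893)) 8.325
```

View pics/m.png

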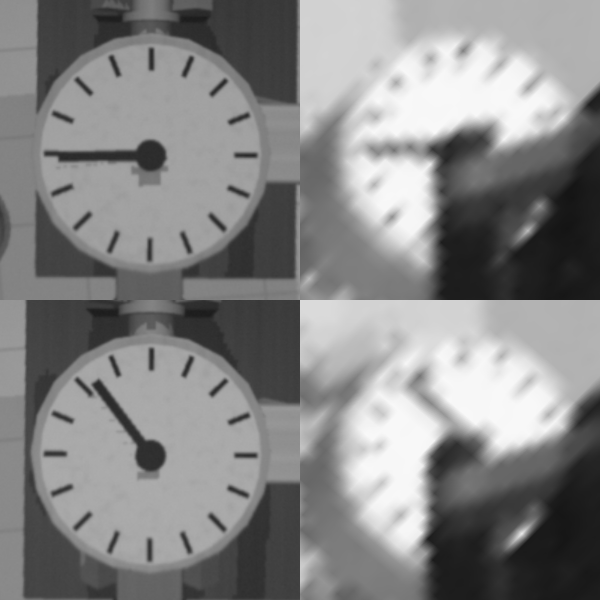

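```bash
python3 - <<'E'
from h import *
bot.move_linear(W(0,-.064,.22),speed=.12)
d=.0303
print('wrist hover',readw(d,'n2.png'))
bot.set_gripper(.42)
bot.move_pose(W(0,.02,.25),quat())
bot.move_pose(W(-.0488,.110,.17),quat())
print('w',bot.read_gripper_width()*.085)
E=wcam(); snap('wrist','w2.png')
print(projw(E,S2W(P0,[[-.0488,.088,.1099],[-.0488,.138,.1099],[-.0488,.110,.1099]])).round())
print(bot.search_frame('wrist','crank_pin'),bot.read_clock(),bot.read_ft_force())
print(reads(d,'n2s.png'))
a=[cv2.imread('pics/'+n) for n in('n2.png','n2s.png')]
cv2.imwrite('pics/m2.png',np.vstack([cv2.imread('pics/w2.png')[:, :],cv2.resize(np.hstack(a),(640,320))])[:720])
m=cv2.imread('pics/m2.png');cv2.imwrite('pics/m2.png',cv2.resize(m,None,fx=.83,fy=.83))
E
```

```text
wrist hover (np.float64(0.8813912722571366), np.float64(45.613368055555554), np.float64(165.22743055555554))
w 0.03558888017764511
[[319. 254.]
 [319. 184.]
 [319. 224.]]
[{'bbox': [310.0, 183.9, 135.8, 172.8], 'confidence': 0.8}] 10.7833 [ 0.08617781 -0.86125107 -0.81180523]
(np.float64(1.204277183876087), np.float64(114.04461805555557), np.float64(207.54700520833333))
```

View pics/m2.png

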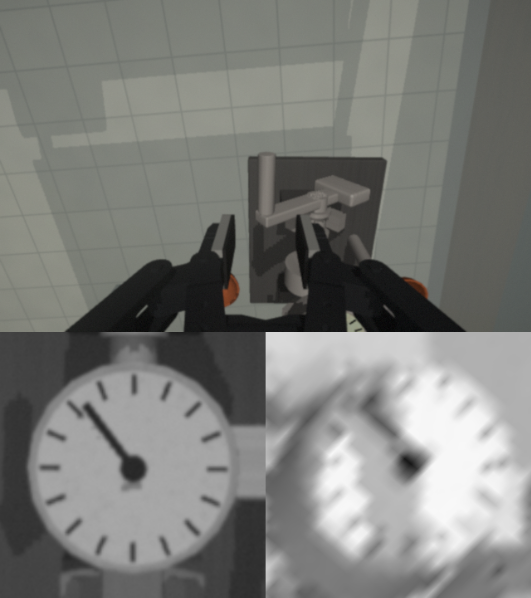

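```bash
cat >> h.py <<'E'
def angle2(g,c):
    pol=cv2.warpPolar(g,(120,720),c,120,cv2.INTER_LINEAR).astype(np.float32)
    p3=np.vstack([pol]*3); hp=cv2.GaussianBlur(p3,(1,0+41),8)-cv2.blur(p3,(1,121))
    s=hp[720:1440,50:105].mean(1); i=int(np.argmin(s)); 
    w=np.arange(i-25,i+26); v=np.clip(-s[w%720]-.4*-s[i],0,None); i=(w*v).sum()/v.sum()
    a=np.deg2rad(i/2)-np.pi
    return float(((a+.3)%(2*np.pi)-.3)), float(s.min())
D=.0303
def rs(fn=None):
    im=snap('side'); g=needle_rect(im,lambda P:proj('side',S2W(P0,np.c_[P,np.full(len(P),.183-D)])))
    if fn: cv2.imwrite('pics/'+fn,g)
    return angle2(g,(214,197))
def ptcp(th,off,lag=0): return W(.060*np.sin(th)+off,.110,.075+.060*np.cos(th)-.015-lag)
E
python3 - <<'E'
from h import *
print(angle2(cv2.imread('pics/n2s.png',0),(214,197)),angle2(cv2.imread('pics/n2.png',0),(200,203)))
bot.move_linear(ptcp(-.95,0),speed=.08)
f0=bot.read_ft_force(); print('in',f0)
print(rs())
th=-.95
for k in range(12):
    th+=.1
    hit=bot.move_linear(ptcp(th,0),speed=.04)
    f=bot.read_ft_force()-f0; p=bot.read_position(); r=rs('p%d.png'%k)
    print(round(th,2),f.round(1),np.round(r,3))
    if np.abs(f).max()>15: break
print(bot.read_clock())
E
```

```text
(1.014234463272663, -48.30647277832031) (0.9088941725913138, -67.3964614868164)
in [ 0.02551591  0.50586364 -0.34181707]
(0.9924365707806855, -50.8542594909668)
-0.85 [-0.3 -0.3  1.1] [  0.993 -48.702]
-0.75 [ 0.7 -0.9 -0.3] [  0.992 -52.701]
-0.65 [-1.6 -1.   0.4] [  1.034 -49.217]
-0.55 [-3.  -0.5  1.6] [  1.386 -50.524]
-0.45 [-1.7  0.1 -0.1] [  1.602 -47.081]
-0.35 [-0.1 -0.7  0.4] [  1.799 -47.196]
-0.25 [-0.8 -0.7  0. ] [  1.998 -61.493]
-0.15 [-0.7 -0.3  0.3] [  2.173 -61.056]
-0.05 [ 0.1 -0.4 -0.3] [  2.311 -54.1  ]
0.05 [-0.6 -0.4  1. ] [  2.416 -59.5  ]
0.15 [-0.6  0.   1.1] [  2.545 -62.846]
0.25 [-1.2 -0.5 -0.5] [  2.608 -55.144]
16.175
```

```bash
python3 - <<'E'
from h import *
L=[];mx=0
for k,th in enumerate(np.arange(.1,1.0,.07)):
    bot.move_linear(ptcp(th,.0115),speed=.04)
    f=bot.read_ft_force(); r=rs('q%d.png'%k); L.append((th,r[0])); mx=max(mx,r[0])
    print(round(th,2),f.round(1),np.round(r,3))
    if r[0]<mx-.2: break
print(bot.read_clock())
L=np.array(L); c=np.polyfit(L[:,0],L[:,1],2); print('peak',-c[1]/2/c[0],c)
E
```

```text
0.1 [-0.4 -0.3 -0.2] [  2.638 -65.99 ]
0.17 [ 0.3 -0.7  1.1] [  2.671 -53.504]
0.24 [ 0.3 -0.2  0.1] [  2.694 -58.058]
0.31 [-0.5  0.1 -0.4] [  2.693 -58.13 ]
0.38 [ 0.3  0.6 -0.5] [  2.693 -57.755]
0.45 [-0.1  0.9 -0.1] [  2.675 -49.598]
0.52 [-0.4  0.5 -0.8] [  2.659 -61.823]
0.59 [-0.4 -0.5  0.8] [  2.615 -55.351]
0.66 [ 0.3 -0.2 -0.1] [  2.572 -57.516]
0.73 [ 0.5 -0.3 -0.2] [  2.511 -67.426]
0.8 [-0.   1.1 -0.5] [  2.432 -72.206]
19.5583
peak 0.3258230580331559 [-1.16524513  0.75932746  2.57442307]
```

```bash
python3 - <<'E'
from h import *
print(bot.read_gripper_width()*.085)
for k,th in enumerate([.8,.73,.66,.59,.52]):
    bot.move_linear(ptcp(th,-.0101),speed=.04)
    f=bot.read_ft_force(); r=rs(); print(th,f.round(1),np.round(r,3))
print(bot.read_clock())
E
```

```text
0.035835447901963254
0.8 [-0.3  0.4 -0.3] [  2.445 -57.398]
0.73 [ 1.  -0.8 -0.6] [  2.518 -60.069]
0.66 [ 1.1 -0.5  0.9] [  2.574 -57.688]
0.59 [ 0.7  0.2 -0.1] [  2.637 -62.73 ]
0.52 [ 1.1 -0.3  0.7] [  2.663 -57.45 ]
21.5333
```

```bash
python3 - <<'E'
from h import *
for k,th in enumerate([.45,.39,.335]):
    bot.move_linear(ptcp(th,-.0101),speed=.03)
    print(th,np.round(rs(),3))
bot.move_linear(ptcp(.335,.0005),speed=.04)
p=ptcp(.335,.0005); p[2]+=.06; bot.move_linear(p,speed=.08)
E=wcam(); snap('wrist','w3.png')
S=[[.06*np.sin(t),y,.075+.06*np.cos(t)] for t in(.25,.33,.41) for y in(.1,.138)]
print(projw(E,S2W(P0,S)).round(1))
p=W(0,.02,.25); bot.move_pose(p,quat()); bot.set_gripper(0.)
bot.move_pose(W(0,-.064,.22),quat())
print(readw(D,'n3.png'),rs(),bot.read_clock()); snap('side','d3.png')
m=cv2.resize(cv2.imread('pics/d3.png')[160:310,260:460],(533,400),interpolation=2)
w=cv2.imread('pics/w3.png')[100:300,220:420]; w=cv2.resize(w,(250,250));n=cv2.resize(cv2.imread('pics/n3.png'),(250,250))
o=np.zeros((500,800,3),np.uint8);o[:400,:533]=m;o[:250,540:790]=w;o[250:,540:790]=n;cv2.imwrite('pics/m3.png',o)
E
```

```text
0.45 [  2.692 -57.994]
0.39 [  2.692 -57.921]
0.335 [  2.693 -57.944]
[[311.4 250.3]
 [310.9 192.7]
 [318.7 249.3]
 [318.6 192. ]
 [325.7 248. ]
 [326.1 191.2]]
(np.float64(2.7488935718910694), np.float64(47.20442708333333), np.float64(164.3224392361111)) (2.7014898470164823, -73.8503646850586) 25.3917
```

View pics/m3.png

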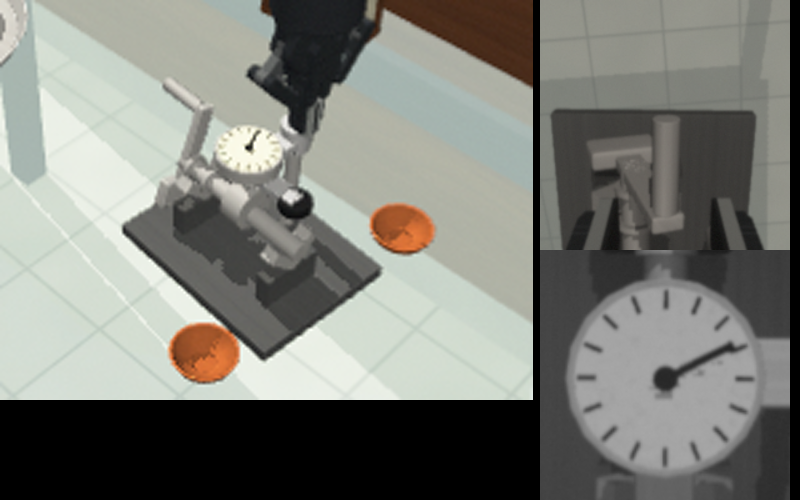

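```bash
python3 - <<'E'
from h import *
bot.move_linear(W(0,-.064,.27),speed=.1); bot.wait(.5); print(rs()); print(bot.close_job())
E
```

```text
(2.7009861408153553, -74.01261901855469)
the job is handed in; nothing more can be done
None
```

I handed the job in at about 26 s of the 72 s allowed. The indicator sits on the collar with roughly 3 mm of preload. The crank went about 0.5 rad past the highest reading and was brought back to within about 0.03 rad of it. The shaft looks seated, the diyas beside the stand have not moved, and the arm is clear of everything.

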